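Run a sample carrier round a bent guide rod into the reader and start it

TASK

The sample carrier hangs by its ring on the bent guide rod. Slide it gently along the rod, round both bends, until it has pushed the end switch fully home (the switch's place on the last straight is set by hand, so find it by feel and do not ram it or force the carrier against the rod), and leave it hanging there; then press the start button on the small pod right down and let it go. Leave the tip box and the dish beside the rod where they stand.

Things in the scene. Friction and masses are not known exactly. Their poses are not given: they have to be found in the camera images.
- carrier: Loose aluminium sample carrier, 0.11 kg, hung on the 8 mm rod by a ring (hole 15 mm, outside 25 mm, 8 mm thick). Below it a vial holder 26 mm across reaches 72 mm below the hole's centre. Origin: hole's centre. x axis: along the hole, towards the end switch; z up. Left alone it hangs upright, hole's centre 3.5 mm below the rod's centre line, and stays put. Starts on the first straight.
- carrier_grip (a point): Where to grip the carrier: on its square post, 14 x 14 mm (sides along the carrier's x and y), which reaches from 20 to 56 mm above the hole's centre. This point lies 42 mm above the hole's centre.
- rail: Fixed steel rod, 8 mm thick, level, centre line 130 mm above the bench. Origin: on the bench, under point bend1; z up. From above, in its frame: first straight along -y from (0, 132) mm (24 mm collar) to (0, 17); a bend of 40 mm radius turns 45 degrees to (-12, -12); second straight on to the sharp elbow at (-77.8, -77.8), where the last straight (leg) begins.
- bend1 (a point): Point at the rod's height where the centre lines of the first two straights would cross. The carrier must not load the rod, here or elsewhere, with more than 15 N.
- leg: Fixed last straight of the rod, 8 mm thick, centre line 130 mm above the bench, ending after 210 mm in a white detector block 80 x 100 x 136 mm. Origin: on the bench below the elbow; x axis: along the rod away from the elbow; z up. It turns back 36 to 54 degrees from the second straight.
- endswitch (a joint): How far the end switch is pushed in, 0 to 0.008 m: a round black plunger 26 mm across, round the rod, in a dark 28 mm clamp on the last straight. Its untouched face stands 90 to 150 mm from the elbow, not measured. The carrier's ring face pushes it along the rod with about 5 N; it stays where pushed; home from 6 mm, hard stop at 8 mm. More than 20 N on it breaks it.
- start_top (a point): Centre of the top face of the round grey start button, 26 mm across, on a square pod 75 x 75 mm, which stands on one side of the rod or the other. The button's top is 54 mm above the bench and 10 mm above its housing; z up.
- start (a joint): How far the start button is pressed, 0 to 0.006 m (spring, 5 N fully down, returns by itself). It counts as pressed from 4 mm.
- tipbox: Bystander: pipette tip box 80 x 80 x 46 mm, beside the rod; origin centre of underside.
- dish: Bystander: flat dish 63 mm across, 14 mm tall, near the elbow under the rod; origin centre of underside.
Things that resemble listed ones, but are neither listed nor needed, are in the scene too. What is meant by the carrier is not blue, and is the larger of those in its own colour. Leave any red look-alike of the part that bears start_top alone.

How it is judged (in metres and radians):
On the way, in this order (a step that is already met when the one before it is completed fails the run):
1. the carrier has gone round the first bend (y of carrier in the frame of rail below -0.025 m), for 0.1 s.
2. the carrier has gone round the second bend (x of carrier in the frame of leg above 0.025 m), for 0.1 s.
3. the carrier has pushed the end switch home (6 mm or more) (value of joint endswitch above 0.006 m and x of carrier in the frame of leg above 0.06 m and x of carrier in the frame of endswitch above -0.008 m), for 0.2 s.
4. the start button is pressed down (4 mm or more) (value of joint start above 0.004 m), for 0.05 s.
At the end, for the whole second after the job is handed in: The carrier hangs at rest on the last straight, upright within 0.3 rad, its ring face within 4 mm of the end switch's face; the end switch is pushed in 6 mm or more; the start button has been pressed 4 mm or more after that and is up again (under 2 mm) (all of step 3 and linear speed of carrier below 0.02 m/s and angle between carrier's own z axis and vertical below 0.3 rad and value of joint start below 0.002 m); the robot touches nothing.
It fails at once if the carrier presses on the end switch with more than 20 N (contact force between carrier and endswitch above 20 N).
It fails at once if the carrier presses on the rod with more than 15 N (contact force between carrier and rail above 15 N or contact force between carrier and leg above 15 N).
It fails at once if the tip box or the dish is moved by more than 30 mm (distance of any of tipbox, dish from where it was at the start of the episode above 0.03 m).
It also fails if it takes over 72 s, if anything falls off the work surface, if the arm or the gripper's body presses on something with over 40 N, if the wrist force passes 120 N, or if a joint passes its speed limit or range.

ROBOT

A 6-joint arm with a two-finger parallel gripper is mounted at the origin on the work surface. World frame = base frame: x ahead of the robot, y to its left, z up, the work surface at z = 0. Lengths are in m, angles in degrees, forces in N, time in s.
With the tool pointing down it reaches from about 0.325 to 0.85 m from the base axis. Payload 15.5 kg.
Tool frame: the origin (TCP) lies midway between the tips of the shut fingers; the grasp point (between the pads) lies 19 mm behind it; z points along the fingers, y is the line along which they close (so a half turn about z gives the same grasp; the last joint's range is limited). The gripper opens to 91 mm and grips with 3 to 60 N. Pads are 32 mm wide; open, the fingers measure 118 mm over their backs; the gripper's body (76 mm by 178 mm) begins 60 mm behind the grasp point.
Start: joints at [-82.706, 28.281, 77.091, -0, 74.628, -5.472], TCP at [0.138, -0.61, 0.214] pointing down, gripper open.
Joint ranges: [-166.48, 166.48], [-47.26, 123.95], [12.59, 153.08], [-70.14, 250.14], [6.76, 159.57], [-176.63, 176.63]. Speed limits (degrees/s): [108.29, 108.29, 147.25, 172.46, 172.46, 172.46].

INTERFACE

Orientations are given as a 3x3 rotation matrix whose columns are the frame's x, y, z axes.
In Python, from bench import ctrl gives the robot as it stands. The module is installed in compiled form; this text tells all that it offers. Calls block until the motion is done:
- ctrl.goto(position, orientation): joint-space move of the TCP to a pose.
- ctrl.move_l(position, vel=0.15, ori=None, contact_N=None): straight line of the TCP; ori=None keeps the orientation; vel is the mean speed in m/s. With contact_N (N) it stops when the force on the tool has changed by that much, and returns True; else False.
- ctrl.movej(angles): joint-space move.
- ctrl.command_gripper(opening): opening from 0.0 (shut) to 1.0 (fully open); the grip force is fixed at half the most; returns when the fingers have stopped.
- ctrl.sleep(seconds).
- ctrl.ik(position, orientation): joint angles nearest the present ones, or None.
- ctrl.read_camera(name): name is "scene" or "top"; returns the picture (480x640x3 uint8, blue, green, red); there is no depth.
- ctrl.camera_params(name): a dict with "fx", "fy", "cx", "cy" (pixels), "pose" (4x4, takes a point from camera to world coordinates). Camera axes: x right, y up, looking along -z (the intrinsics and any distortion apply to the point x, -y, -z); pixel columns grow to the right and rows downward; lengths in m; the calibration is good to about 2 mm. A picture is of the moment at which its call begins. camera_params takes no time and is no camera call.
A pose or a line that the arm cannot do raises ctrl.MotionError and nothing moves.
- ctrl.sign_off(): hands the job in; it is judged then, once.
Readings, each from a call of its own:
- ctrl.current_t(): time.
- ctrl.current_q(): joint angles.
- ctrl.current_dq(): joint speeds.
- ctrl.current_effort(): joint torques, N m.
- ctrl.current_tool_pos(): TCP position.
- ctrl.current_eef_rot(): TCP orientation.
- ctrl.current_contact_force(): force on the tool from outside, world axes, zero at the start.
- ctrl.current_wrist_torque(): the same for the moment, N m.
- ctrl.current_grip_width(): opening from 0.0 (shut) to 1.0 (fully open).
- ctrl.current_grasp_force(): force on a finger pad.
Only numpy, scipy, OpenCV 4.12 (cv2) and the standard library are available. Lean on these libraries where they do the work, as an engineer would, in place of code of your own. Each camera call takes 0.05 s, during which the arm holds its last target. There are 200 camera calls.

## Working session

There is one attempt and no reset: what is moved stays moved. The work goes in short steps, each a Python script; the robot and the scene stay as the last script left them, time stands still between calls to the robot, and variables do not carry over. Pictures are saved under pics/ and viewed, at most 10 in all, crops included, and the job is handed in when it is done.

```bash
mkdir -p pics; python3 - <<'E'
from bench import ctrl
import cv2,numpy as np
np.set_printoptions(precision=4,suppress=True)
for n in("scene","top"):
    cv2.imwrite(f"pics/{n}0.png",ctrl.read_camera(n)); print(n,ctrl.camera_params(n))
print(ctrl.current_t(),ctrl.current_eef_rot())
E
```

```text
scene {'fx': 438.97809856043904, 'fy': 438.97809856043904, 'cx': 325.82535749170273, 'cy': 238.3937636033069, 'pose': array([[ 0.2821, -0.5407,  0.7925,  1.0888],
       [ 0.9594,  0.155 , -0.2357, -0.1345],
       [ 0.0046,  0.8268,  0.5625,  0.5043],
       [ 0.    ,  0.    ,  0.    ,  1.    ]])}
top {'fx': 586.999008380854, 'fy': 586.999008380854, 'cx': 316.6193667064052, 'cy': 242.2521708135636, 'pose': array([[ 0.0012,  0.9866, -0.1633,  0.4077],
       [-1.    ,  0.0004, -0.005 ,  0.0194],
       [-0.0049,  0.1633,  0.9866,  1.0498],
       [ 0.    ,  0.    ,  0.    ,  1.    ]])}
0.1 [[ 0.9753  0.221  -0.0001]
 [ 0.221  -0.9753  0.0011]
 [ 0.0001 -0.0011 -1.    ]]
```

View pics/scene0.png

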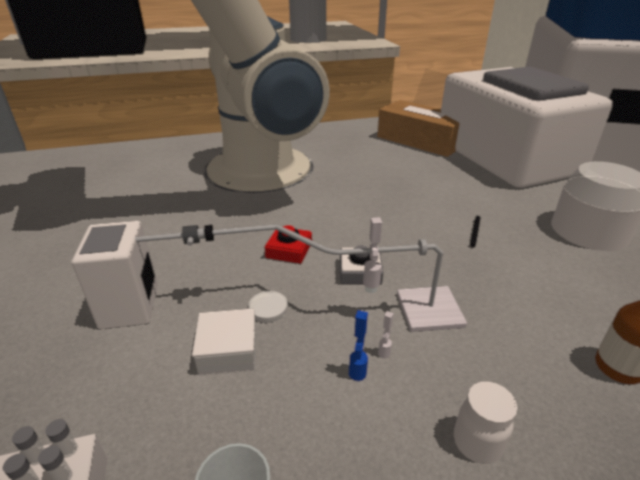

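View pics/top0.png

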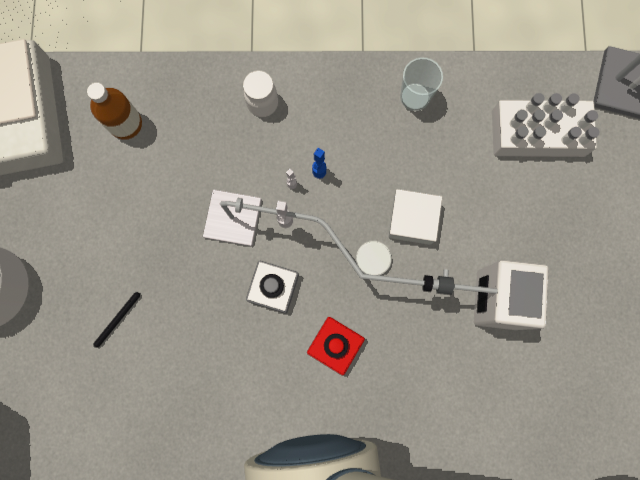

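The scene picture shows the rod with a grey-white carrier at (374,250), a small grey look-alike at (386,335), a blue one at (360,345), a white pod at (360,262) and a red pod at (290,243).

In the top picture:
- **Carrier candidates:** (282,212) on the rod, (291,178) grey and smaller, (319,163) blue. The one on the rod fits, being grey and the larger.
- **Pod:** (272,286) is white with a grey button, so it fits. The red one at (337,347) is the look-alike.

I'll confirm both in an enlarged crop.

```bash
cat > h.py <<'E'
from bench import ctrl
import cv2,numpy as np
np.set_printoptions(precision=4,suppress=True)
def ray(n,u,v):
    c=ctrl.camera_params(n);P=c["pose"]
    return P[:3,3],P[:3,:3]@np.array([(u-c["cx"])/c["fx"],-(v-c["cy"])/c["fy"],-1])
def onz(n,u,v,z):
    o,d=ray(n,u,v);return (o+d*(z-o[2])/d[2])[:2]
def proj(n,p):
    c=ctrl.camera_params(n);P=c["pose"];q=P[:3,:3].T@(np.asarray(p)-P[:3,3])
    return np.array([c["cx"]+c["fx"]*q[0]/-q[2],c["cy"]+c["fy"]*q[1]/q[2]])
E
python3 - <<'E'
import cv2
a=cv2.imread("pics/top0.png")[185:310,220:510]; b=cv2.imread("pics/scene0.png")[205:300,150:450]
a=cv2.resize(a,None,fx=2.7,fy=2.7,interpolation=cv2.INTER_CUBIC);b=cv2.resize(b,(783,248),interpolation=cv2.INTER_CUBIC)
cv2.imwrite("pics/crop.png",cv2.vconcat([a,b]))
E
```

```text
(no output)
```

View pics/crop.png

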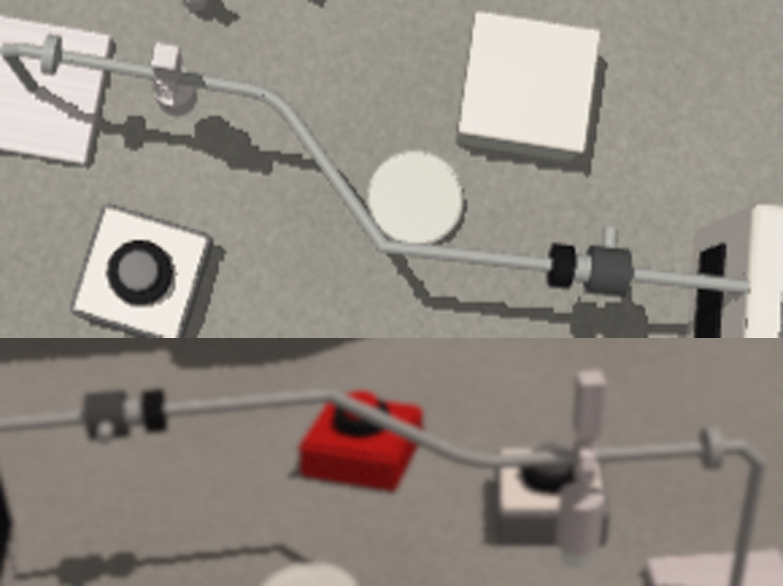

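The crop confirms both: the carrier is the large grey one on the rod (post at top (282,208)), and the pod is the white one with the grey button at (271.5,285). The clamp's screw sticks out sideways, below finger height. Next I'll fit the rod lines.

```bash
cat > fit.py <<'E'
from h import *
def line(n,g,rng,p0,p1,axis):
    # half-max centre of the rod's brightness bump across each column (axis 0) / row (axis 1)
    pts=[]
    for s in rng:
        t=(s-p0[axis])/(p1[axis]-p0[axis]); c=p0[1-axis]+t*(p1[1-axis]-p0[1-axis])
        x=np.arange(c-8,c+8,.1).astype(np.float32); o=np.full_like(x,s)
        pr=(cv2.remap(g,o[None],x[None],1) if axis==0 else cv2.remap(g,x[None],o[None],1))[0]
        w=np.abs(np.gradient(pr)); m=abs(x-c)<6
        bg=np.median(pr); k=m&(pr-bg>.4*(pr[m].max()-bg))
        ctr=(x[k].min()+x[k].max())/2
        pts.append((s,ctr) if axis==0 else (ctr,s))
    p=np.array(pts,np.float32); vx,vy,x0,y0=cv2.fitLine(p,cv2.DIST_HUBER,0,.01,.01).ravel()
    r=np.abs((p[:,0]-x0)*vy-(p[:,1]-y0)*vx); print(n,"resid",np.median(r),r.max())
    return (x0,y0),(vx,vy)
def inter(a,b):
    A=np.array([a[1],b[1]]).T; s=np.linalg.solve(A,[b[0][0]-a[0][0],b[0][1]-a[0][1]]); return np.array(a[0])+s[0]*np.array(a[1])
R={}
for n,segs in {"top":[(range(244,270),(238,205),(310,218),0),(range(232,266,1),(326,225),(358,269),1),(range(372,416),(362,276),(420,282.5),0)],
             "scene":[(range(382,412),(350,252),(417,248),0),(range(290,322),(282,228),(325,249),0),(range(217,268),(212,233),(276,228),0)]}.items():
    g=cv2.imread(f"pics/{n}0.png",0).astype(np.float32)
    L=[line(n,g,*s) for s in segs]; b,e=inter(L[0],L[1]),inter(L[1],L[2])
    B,E=onz(n,*b,.13),onz(n,*e,.13)
    D=[]
    for l,o in((L[0],-1),(L[2],1)):
        q=onz(n,*(np.array(l[0])+60*np.array(l[1])),.13)-onz(n,*(np.array(l[0])-60*np.array(l[1])),.13);q*=np.sign(-q[1]); D.append(np.degrees(np.arctan2(q[1],q[0])))
    s2=E-B
    print(n,"px",b,e,"bend1",B,"elbow",E,"len",np.linalg.norm(s2),"dirs",D[0],np.degrees(np.arctan2(s2[1],s2[0])),D[1])
print("button",onz("top",271.5,285.2,.054),"post top px",onz("top",282,204,.182))
E
python3 fit.py
```

```text
top resid 0.544664 3.0722513
top resid 0.74109936 2.0751514
top resid 0.7932353 2.222189
top px [332.9397 236.2256] [363.6219 271.8013] bend1 [ 0.5697 -0.0018] elbow [ 0.5128 -0.05  ] len 0.07448430938529163 dirs -112.4496740455217 -139.7589672243043 -101.38362150597892
scene resid 0.08598685 0.20696414
scene resid 0.23568697 2.5961351
scene resid 0.040300846 0.17818618
scene px [332.795  250.4767] [272.6335 225.134 ] bend1 [0.5942 0.0233] elbow [ 0.5023 -0.0481] len 0.11639457304769732 dirs -100.39902550050468 -142.1419023275793 -96.25776869680453
button [0.4985 0.1011] post top px [0.61   0.0764]
```

```bash
python3 - <<'E'
import cv2,numpy as np
t=cv2.imread("pics/top0.png");
for c in(250,262,300,390,400,410): 
    r={250:207,262:208,300:214}.get(c,279); print(c,r-8,[tuple(map(int,x)) for x in t[r-8:r+9,c]][::1])
for r in(240,255): c=336 if r==240 else 347; print(r,c-10,t[r,c-10:c+10].sum(1))
s=cv2.imread("pics/scene0.png",0); print(s[232:246,300],s[236:252,312],s[220:240,240],s[240:256,400])
E
```

```text
250 199 [(219, 221, 229), (220, 223, 230), (222, 225, 232), (223, 226, 233), (223, 226, 233), (207, 213, 221), (159, 165, 166), (171, 177, 178), (169, 174, 175), (140, 145, 145), (152, 156, 161), (220, 223, 230), (218, 220, 228), (219, 221, 229), (219, 221, 228), (219, 222, 229), (222, 225, 232)]
262 200 [(127, 135, 139), (78, 82, 85), (77, 82, 84), (77, 82, 84), (95, 101, 104), (139, 149, 153), (150, 158, 161), (169, 177, 176), (171, 177, 177), (173, 178, 178), (140, 146, 146), (121, 126, 127), (134, 143, 147), (146, 156, 161), (140, 150, 155), (139, 148, 153), (141, 151, 156)]
300 206 [(143, 153, 157), (139, 150, 153), (138, 148, 152), (139, 149, 152), (138, 148, 152), (139, 148, 152), (137, 147, 150), (136, 143, 146), (164, 169, 170), (173, 179, 179), (162, 169, 169), (134, 139, 139), (118, 124, 126), (143, 152, 156), (143, 152, 157), (145, 155, 159), (143, 153, 157)]
390 271 [(131, 142, 145), (134, 144, 148), (137, 147, 151), (140, 151, 154), (143, 151, 156), (143, 151, 155), (153, 158, 158), (171, 176, 177), (170, 176, 177), (145, 150, 151), (126, 131, 132), (131, 139, 144), (14
[... 432 characters left out ...]
, 156), (141, 151, 156), (140, 151, 155), (139, 148, 152), (140, 149, 154), (139, 148, 151), (144, 151, 152), (167, 173, 174), (170, 175, 176), (151, 157, 158), (130, 136, 137), (123, 133, 136), (135, 145, 149), (135, 146, 149), (138, 147, 151)]
240 326 [450 446 453 442 445 448 436 397 436 484 543 524 473 409 403 426 427 425
 421 424]
255 337 [424 429 427 420 430 427 422 406 456 500 541 508 454 313 235 413 440 437
 433 555]
[ 67  75  93 119 136 135 121 103  89  80  74  70  69  71] [109 109 107 107 121 136 141 132 114 101 101 117 130 133 134 134] [128 128 129 129 129 129 129 137 145 144 128 109 107 119 127 128 128 129
 128 130] [133 131 131 129 130 138 150 151 138 116 103 111 124 132 130 128]
```

```bash
python3 - <<'E'
s=open('fit.py').read()
a=s.index("        w=np.abs"); b=s.index("        pts.append")
s=s[:a]+"        w=np.clip(np.median(pr)-3-pr,0,None)*(abs(x-c)<4.5)\n        if w.sum()<1: continue\n        ctr=(x*w).sum()/w.sum()\n"+s[b:]
s=s.replace('g=cv2.imread(f"pics/{n}0.png",0).astype(np.float32)','im=cv2.imread(f"pics/{n}0.png").astype(np.float32);g=im[:,:,2]-im[:,:,0]')
s=s.replace("range(244,270),(238,205),(310,218),0","[*range(264,272),*range(295,312)],(250,207.5),(300,215.5),0").replace("range(232,266,1),(326,225),(358,269),1","range(232,268),(336.3,240),(347.3,255),1").replace("(362,276),(420,282.5)","(390,278.7),(410,280.8)")
s=s.replace("(282,228),(325,249)","(300,236.8),(312,242.3)").replace("(350,252),(417,248)","(382,250),(400,247.8)").replace("(212,233),(276,228)","(240,229.8),(276,228)")
open('fit.py','w').write(s)
E
python3 fit.py
```

```text
top resid 0.10647106 0.37484115
top resid 0.33002615 2.9805613
top resid 0.1252208 1.0366161
top px [321.5673 219.5336] [363.069  275.8614] bend1 [0.5967 0.0163] elbow [ 0.5064 -0.049 ] len 0.11146130850497062 dirs -100.16299305926228 -144.16284874529487 -96.66176716242319
scene resid 0.09791425 0.3904696
scene resid 0.36384636 1.9943981
scene resid 0.09234482 0.38491458
scene px [330.5768 253.5257] [278.1843 226.9993] bend1 [0.6005 0.018 ] elbow [ 0.5101 -0.0408] len 0.10782246003555634 dirs -99.95122606778766 -146.97711796455815 -96.29105142421031
button [0.4985 0.1011] post top px [0.61   0.0764]
```

```bash
cat >> h.py <<'E'
def u(a): a=np.radians(a); return np.array([np.cos(a),np.sin(a)])
def ori(th):
    d=-u(th); x=np.array([*d,0]); z=np.array([0,0,-1.]); return np.column_stack([x,np.cross(z,x),z])
T1,T2,T3=-100.1,-145.1,-96.5
B1=np.array([.5972,.0158]); EL=np.array([.5071,-.0472])
def st(s=""):
    print(s,"t%.1f"%ctrl.current_t(),"p",ctrl.current_tool_pos(),"F",ctrl.current_contact_force(),"g %.3f"%ctrl.current_grip_width(),"gf %.1f"%ctrl.current_grasp_force())
E
python3 - <<'E'
from h import *
for s in(55,60,65): print(s,proj("scene",[*(B1-s/1e3*u(T1)),.1825]),proj("top",[*(B1-s/1e3*u(T1)),.1825]))
p=B1-.0605*u(T1); print(p)
ctrl.goto([*p,.26],ori(T1)); st("hover")
c=ctrl.move_l([*p,.1505],vel=.08,contact_N=4); st(c)
cv2.imwrite("pics/scene1.png",cv2.resize(ctrl.read_camera("scene")[150:330,270:510],None,fx=3,fy=3))
cv2.imwrite("pics/top1.png",ctrl.read_camera("top"))
E
```

```text
55 [368.0114 219.5796] [286.2051 205.991 ]
60 [371.5463 219.3866] [282.9598 205.425 ]
65 [375.0759 219.1939] [279.7158 204.8592]
[0.6078 0.0754]
hover t3.0 p [0.6079 0.0746 0.2599] F [ 0.0716 -0.239  -0.0352] g 1.001 gf 0.0
False t4.5 p [0.6081 0.0754 0.151 ] F [-0.5673 -0.2094 -0.4613] g 1.003 gf 0.0
```

View pics/scene1.png

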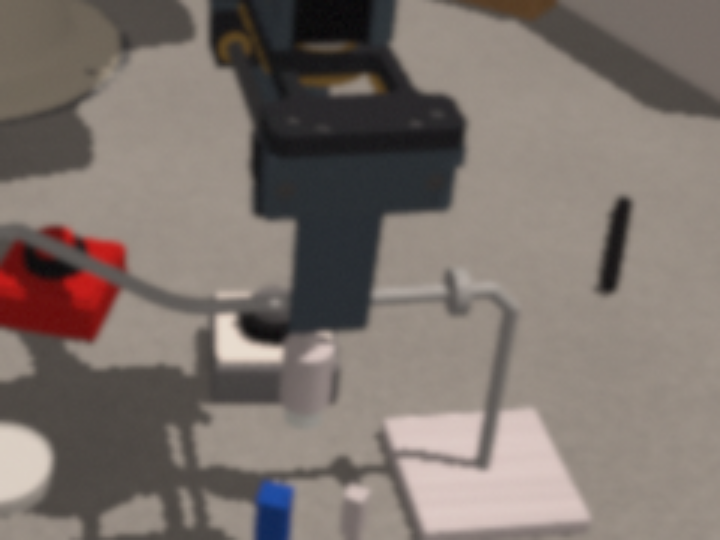

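The scene crop shows the finger straddling the post, with the vial holder below it at crop (308,370). The alignment is close enough to grip, so I'll close and then feel for the rod's centre.

```bash
cat >> h.py <<'E'
def F(): return np.mean([ctrl.current_contact_force() for _ in range(3)],0)
def probe(dirn,dist=.006,N=2.0,vel=.01):
    """move along dirn until contact, return travelled vector; comes back to start"""
    p=np.array(ctrl.current_tool_pos()); d=np.asarray(dirn,float)
    c=ctrl.move_l(p+dist*d,vel=vel,contact_N=N); q=np.array(ctrl.current_tool_pos()); f=np.array(ctrl.current_contact_force())
    ctrl.move_l(p,vel=.02); print("probe",d,c,"travel mm %.2f"%((q-p)@d*1e3),"F",f); return (q-p)@d if c else None
E
python3 - <<'E'
from h import *
ctrl.command_gripper(0.0); st("closed")
p=np.array(ctrl.current_tool_pos())
c=ctrl.move_l(p+[0,0,.0035],vel=.02); st("lift"); ctrl.sleep(.2); st()
n=np.array([-u(T1)[1],u(T1)[0],0])
a=probe(n); b=probe(-n); st()
E
```

```text
closed t5.8 p [0.6078 0.0754 0.1505] F [-0.0358 -0.2093  0.7499] g 0.151 gf 30.0
lift t6.1 p [0.6078 0.0754 0.1542] F [ 0.2108 -0.0453 -1.153 ] g 0.150 gf 30.0
 t6.3 p [0.6077 0.0754 0.1539] F [-0.1144 -0.0739 -2.2106] g 0.150 gf 30.0
probe [ 0.9845 -0.1754  0.    ] True travel mm 2.76 F [-0.1503 -0.5549 -1.4556]
probe [-0.9845  0.1754 -0.    ] True travel mm 4.09 F [ 1.4973 -0.6655 -0.0971]
 t7.9 p [0.6074 0.0754 0.1536] F [-0.3844  0.6166 -1.4333] g 0.151 gf 30.0
```

Total play is 6.85 mm, against 7 expected, so the rod lies 0.67 mm off the estimate on this straight. Next comes the first bend.

```bash
cat >> h.py <<'E'
def nn(th): return np.array([-u(th)[1],u(th)[0],0])
B1=B1-.00067*nn(T1)[:2]; ZC=.1538; O=-.001
def follow(wps,vel=.03,N=5):
    for h,th in wps:
        f0=F(); c=ctrl.move_l([*(np.asarray(h)-O*u(th)),ZC],vel=vel,ori=ori(th),contact_N=N)
        if c: st("CONTACT at %s %.1f"%(h,th)); return False
    return True
E
python3 - <<'E'
from h import *
L=.04*np.tan(np.radians(22.5))
w=[(B1-L*u(T1),T1)]
C=B1-L*u(T1)-.04*nn(T1)[:2]   # turning right (-n side)
for k in range(1,6):
    th=T1-9*k; w.append((C+.04*nn(th)[:2],th))
w.append((B1+.045*u(T2),T2))
print(np.array([x for x,_ in w]))
if follow(w):
    st("seg2"); n=nn(T2); probe(n); probe(-n); st()
E
```

```text
[[ 0.5994  0.0322]
 [ 0.5979  0.0262]
 [ 0.5954  0.0204]
 [ 0.592   0.0151]
 [ 0.5878  0.0104]
 [ 0.583   0.0064]
 [ 0.5596 -0.0098]]
seg2 t12.4 p [ 0.5589 -0.0103  0.1538] F [-0.4246  0.3727 -0.7743] g 0.152 gf 30.0
probe [ 0.5721 -0.8202  0.    ] True travel mm 1.63 F [-0.3244 -0.3815 -1.163 ]
probe [-0.5721  0.8202 -0.    ] True travel mm 5.41 F [ 1.7958 -1.7469 -0.7006]
 t14.0 p [ 0.5588 -0.0103  0.1536] F [ 0.4961 -0.2333 -1.5899] g 0.155 gf 30.0
```

```bash
cat >> h.py <<'E'
B1=np.array([.5970,.0185]); EL=np.array([.5068,-.0445])
E
python3 - <<'E'
from h import *
if follow([(B1+.045*u(T2),T2),(B1+.088*u(T2),T2)]):
    st("pre-elbow"); n=nn(T2); probe(n); probe(-n); st()
E
```

```text
pre-elbow t15.8 p [ 0.5242 -0.0324  0.1538] F [-0.2445 -0.4249 -0.8622] g 0.154 gf 30.0
probe [ 0.5721 -0.8202  0.    ] True travel mm 3.44 F [ 0.5298  0.0608 -0.5032]
probe [-0.5721  0.8202 -0.    ] True travel mm 3.60 F [ 0.9024 -1.3799 -0.7258]
 t17.4 p [ 0.524  -0.0323  0.1536] F [-0.0784 -0.1594 -1.663 ] g 0.152 gf 30.0
```

It is centred on the second straight. Now I'll take the elbow, turning gradually.

```bash
python3 - <<'E'
from h import *
ins=u(T3)-u(T2); ins/=np.linalg.norm(ins); dT=T3-T2; w=[]
for s in(-8,-5,-2.5,0,2.5,5,8,16,28):
    f=np.clip((s+8)/16,0,1); base=EL+s/1e3*(u(T2) if s<0 else u(T3))
    w.append((base+.0008*max(0,1-abs(s)/6)*ins,T2+f*dT))
if follow(w,N=4):
    st("leg"); n=nn(T3); probe(n); probe(-n); st()
E
```

```text
leg t20.8 p [ 0.5035 -0.0734  0.1538] F [-0.6926  0.7541 -0.6948] g 0.150 gf 30.0
probe [ 0.9936 -0.1132  0.    ] True travel mm 3.27 F [-0.1992  0.014  -2.2068]
probe [-0.9936  0.1132 -0.    ] True travel mm 3.67 F [ 2.1815  0.1106 -0.156 ]
 t22.3 p [ 0.5032 -0.0734  0.1536] F [-0.4579  0.0593 -0.8951] g 0.148 gf 30.0
```

```bash
python3 - <<'E'
from h import *
print("plunger face from elbow", (onz("top",423.3,282,.13)-EL)@u(T3))
if follow([(EL+.072*u(T3),T3)],vel=.03,N=4):
    n=nn(T3); st("at72"); a=probe(n); b=probe(-n)
    f0=F(); d=np.array([*u(T3),0]); p=np.array(ctrl.current_tool_pos())
    c=ctrl.move_l(p+.03*d,vel=.01,contact_N=2.5); f=F(); q=np.array(ctrl.current_tool_pos())
    print(c,"travel",(q-p)@d,"dF along",(f-f0)@d); st()
E
```

```text
plunger face from elbow 0.09938026856312045
at72 t23.9 p [ 0.4985 -0.1169  0.1538] F [-0.197   0.0621 -1.7806] g 0.150 gf 30.0
probe [ 0.9936 -0.1132  0.    ] True travel mm 3.30 F [-0.5089 -0.2956 -1.8474]
probe [-0.9936  0.1132 -0.    ] True travel mm 3.59 F [ 1.6018 -0.1782  0.2611]
True travel 0.02579104147546615 dF along 0.5868079945708865
 t27.7 p [ 0.4951 -0.1424  0.1533] F [-0.6493 -0.9691 -0.8944] g 0.156 gf 30.0
```

```bash
cat > push.py <<'E'
from h import *
import sys
d=np.array([*u(T3),0]); b=np.array([*EL,0])
for i in range(int(sys.argv[1])):
    p=(EL+u(T3)*((np.array(ctrl.current_tool_pos())-b)@d+.0013 if i==0 else x+.001)); x=(np.array([*p,0])-b)@d
    c=ctrl.move_l([*p,ZC],vel=.008,contact_N=9); ctrl.sleep(.1); f=np.mean([ctrl.current_contact_force() for _ in range(5)],0)
    print("cmd %.4f act %.4f Fd %.2f"%(x,(np.array(ctrl.current_tool_pos())-b)@d,f@d),c,"M",ctrl.current_wrist_torque())
    if c or f@d<-float(sys.argv[2]): break
st()
E
python3 push.py 6 9
```

```text
cmd 0.0999 act 0.0995 Fd -4.99 False M [ 1.0925  0.1302 -0.0195]
cmd 0.1009 act 0.1006 Fd -4.18 False M [1.0455 0.1722 0.0258]
cmd 0.1019 act 0.1017 Fd -5.37 False M [0.9591 0.1293 0.019 ]
cmd 0.1029 act 0.1027 Fd -5.22 False M [0.9781 0.2169 0.0021]
cmd 0.1039 act 0.1038 Fd -5.17 False M [0.9505 0.2064 0.0203]
cmd 0.1049 act 0.1048 Fd -5.76 False M [0.9436 0.2198 0.0345]
 t30.1 p [ 0.4948 -0.1487  0.1538] F [-1.4608  5.9652 -2.8538] g 0.153 gf 30.0
```

```bash
sed -i 's/+.0013 if/+.0006 if/; s/x+.001)/x+.0005)/' push.py; python3 push.py 6 7.5; python3 -c "
from h import *
im=ctrl.read_camera('scene'); cv2.imwrite('pics/s2.png',cv2.resize(im[170:310,110:310],None,fx=4,fy=4,interpolation=2))"
```

```text
cmd 0.1054 act 0.1054 Fd -4.97 False M [ 0.9707  0.2715 -0.0348]
cmd 0.1059 act 0.1059 Fd -3.91 False M [1.0522 0.2452 0.0183]
cmd 0.1064 act 0.1064 Fd -4.21 False M [0.9361 0.2699 0.0553]
cmd 0.1069 act 0.1067 Fd -7.41 False M [ 1.3786  0.1309 -0.0235]
cmd 0.1074 act 0.1069 Fd -8.61 False M [1.9076 0.0232 0.0221]
 t31.8 p [ 0.4946 -0.1507  0.1538] F [-0.2257  8.6881 -1.1903] g 0.150 gf 30.0
```

View pics/s2.png

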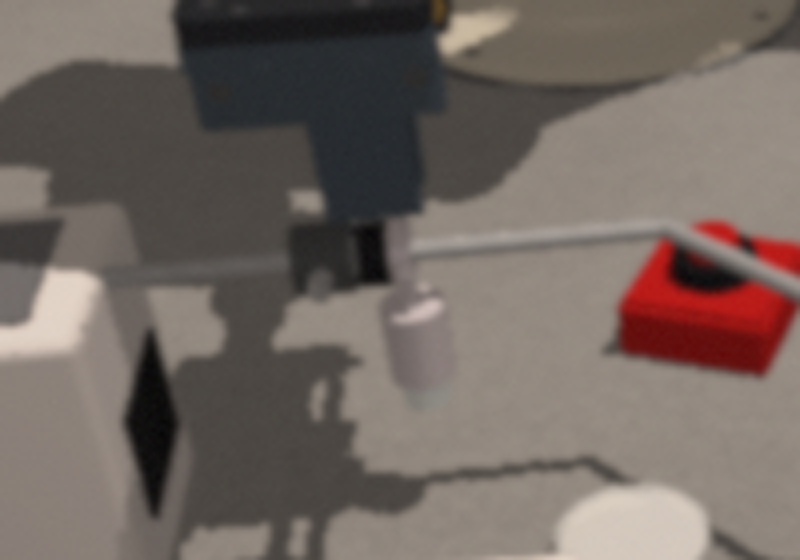

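The crop shows the ring against the plunger at crop (390,250), with the plunger retracted into its clamp. The force rise marks the hard stop, so the switch is home. I'll relieve the push, lower the carrier, release it and check.

```bash
python3 - <<'E'
from h import *
d=np.array([*u(T3),0]); p=np.array(ctrl.current_tool_pos())
p=p-.0006*d; ctrl.move_l(p,vel=.01); st("relieved")
c=ctrl.move_l([p[0],p[1],ZC-.0032],vel=.01,contact_N=3); st(c)
ctrl.command_gripper(1.0); ctrl.sleep(.3); st("open")
q=np.array(ctrl.current_tool_pos()); ctrl.move_l([q[0],q[1],.26],vel=.1); st()
a=ctrl.read_camera("scene")[170:310,110:310]; ctrl.goto([.4985,.101,.2],ori(T3)); st("over pod")
b=ctrl.read_camera("scene")[170:310,110:310]; t=ctrl.read_camera("top")[250:320,390:490]
f=lambda i,s:cv2.resize(i,s,interpolation=2)
cv2.imwrite("pics/s3.png",np.hstack([f(b,(400,280)),f(t,(400,280))]))
E
```

```text
relieved t32.1 p [ 0.4952 -0.1505  0.154 ] F [-0.4677  0.4759 -0.9853] g 0.156 gf 30.0
True t32.5 p [ 0.4948 -0.1503  0.1504] F [1.8688 0.566  4.9752] g 0.151 gf 30.0
open t34.1 p [ 0.4944 -0.15    0.15  ] F [ 0.8755 -0.0709 -0.0369] g 0.997 gf 0.0
 t35.3 p [ 0.4941 -0.1499  0.2594] F [ 0.0776 -0.2408 -0.557 ] g 0.998 gf 0.0
over pod t36.4 p [0.4989 0.1002 0.2002] F [ 0.1329  0.1017 -0.4091] g 0.999 gf 0.0
```

View pics/s3.png

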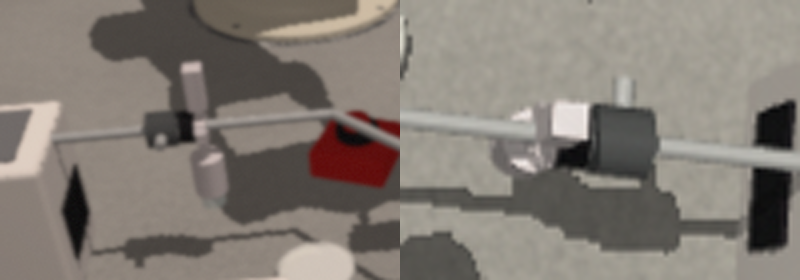

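The left crop shows the carrier hanging at (205,130) with its ring at the plunger. The right crop shows the post over the plunger, as the perspective would give, and I'll check its lean by numbers. Now the button, with the wide side of the gripper turned away from the rod.

```bash
python3 - <<'E'
from h import *
h=EL+.1035*u(T3)
for n in("scene","top"): print(n,"upright: post top",proj(n,[*h,.1825]),"holder bottom",proj(n,[*h,.0545]))
print("seen: scene post top ~",110+192/2,170+64/2,"holder bottom ~",110+212/2,170+204/2)
R=ori(180); ctrl.goto([.4985,.101,.2],R); ctrl.command_gripper(0.0); st("shut")
ctrl.move_l([.4985,.101,.075],vel=.08)
c=ctrl.move_l([.4985,.101,.047],vel=.01,contact_N=1.8); st(c); z=ctrl.current_tool_pos()[2]
if z<.058:
    c=ctrl.move_l([.4985,.101,.0485],vel=.01,contact_N=10); ctrl.sleep(.2); st(c)
E
```

```text
scene upright: post top [203.1328 202.5506] holder bottom [215.0313 270.6107]
top upright: post top [432.1896 279.7191] holder bottom [417.8972 287.2891]
seen: scene post top ~ 206.0 202.0 holder bottom ~ 216.0 272.0
shut t39.2 p [0.4985 0.101  0.2   ] F [ 0.0833  0.2378 -0.2538] g 0.005 gf 0.0
True t42.9 p [0.4985 0.101  0.0522] F [ 1.3654 -0.7195  2.6704] g 0.006 gf 1.1
False t43.6 p [0.4985 0.101  0.0485] F [ 0.3073 -0.3429  3.5808] g 0.003 gf 2.2
```

The carrier is upright. The button's force isn't yet at full travel, so I'll press to the stop.

```bash
python3 - <<'E'
from h import *
for z in(.0478,.0472,.0466):
    c=ctrl.move_l([.4985,.101,z],vel=.008,contact_N=8); ctrl.sleep(.2); f=np.mean([ctrl.current_contact_force() for _ in range(5)],0); st(c); print(f[2])
    if f[2]>8 or c: break
ctrl.sleep(.2); ctrl.move_l([.4985,.101,.2],vel=.08); ctrl.sleep(.3); st("up")
s=ctrl.read_camera("scene")[190:320,140:440]; t=ctrl.read_camera("top")[190:310,220:500]
cv2.imwrite("pics/end.png",np.vstack([cv2.resize(s,(600,260)),cv2.resize(t,(600,257))]))
E
```

```text
False t44.1 p [0.4985 0.101  0.0478] F [ 1.3496 -1.8833  5.2919] g 0.001 gf 2.4
5.291857809987628
False t44.5 p [0.4986 0.101  0.0476] F [-0.5088 -1.4628 15.1916] g 0.003 gf 7.4
15.191611462508067
up t47.1 p [0.4985 0.101  0.1999] F [ 1.0102  0.2694 -0.3497] g 0.004 gf 0.0
```

View pics/end.png

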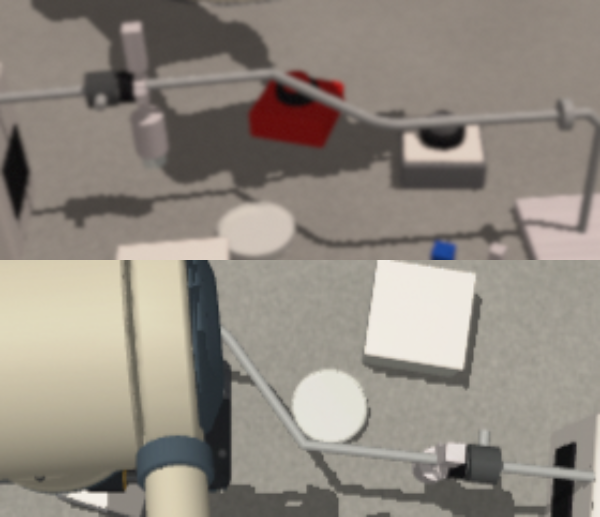

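The button reached its stop and was released. The picture shows the carrier hanging at the plunger (scene crop (140,90)), the dish and tip box undisturbed, and the robot clear of everything. I'm handing in.

```bash
python3 -c "
from bench import ctrl
print(ctrl.sign_off())"
```

```text
the job is handed in; nothing more can be done
None
```

The job is handed in at about 47 s of the 72 s allowed, though sign-off returned no verdict: the carrier hangs upright at the end switch, which was pushed to its hard stop at about 9 N, and the start button was pressed to its stop and released.

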